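# Index the bushing carousel one station and hold its sprung lid open

## Task

With the lid of the blue bushing carousel still shut, swing its red-balled index lever fully to its stop once and let it spring all the way back, so that the carousel turns on by one station. Then lift the lid by its black ball knob to about 60 degrees and keep holding it there, steady, so that a colleague can reach in: the lid is sprung shut, so finish with the robot still holding it open. Leave the oil bottle, grease tin, V-block and glass jar beside it where they stand.

Things in the scene. Friction and masses are not known exactly. Their poses are not given: they have to be found in the camera images.
- carousel_unit: Fixed blue drum 160 mm across, 90 mm high with its round lid, on a dark base plate 176 mm across, bolted by three lugs (212 mm over all) to the bench. Origin: centre of its underside, on the drum's axis, at bench level. Its -x side is the front (lid knob, small yellow pointer), +x the lid's hinge, the lever slot is in its front right (-x, -y) quarter; z is up.
- index_lever (a joint): Lever turning about the drum's vertical axis (rad): 0 at rest, 0.885 at its stop; grows anticlockwise from above (ball moves from the front towards the hinge side). A spring returns it in under 1 s when let go; it takes 1.5 to 5 N at the ball. Its pawl takes the carousel along on the way out and slips past on the way back.
- lever_ball (a point): Centre of the red ball, 26 mm across, on an upright 10 mm steel post outside the drum: 125 mm from the drum's axis, 70 mm above the bench; the flat arm below is 22 mm above the bench. About the axis it lies at -135 degrees from the unit's +x (anticlockwise positive) at rest, -84.3 at the stop. 26 mm free between ball and lid.
- carousel (a joint): Turn of the inner carousel about the same axis (rad): eight stations 45 degrees (0.785 rad) apart with brass bushings, seen through the lid's window. About 0 at the start, about 0.785 after one full stroke of the lever; a second stroke would take it to 1.57. Stiff: it stays where it is left.
- lid (a joint): Round lid, grey rim 172 mm across with a clear window, hinged at the back along the unit's y: rad, 0 shut (level), 1.047 = 60 degrees, end of travel 1.7; the front edge goes up and back as it grows. Its weight and two springs shut it from every angle, with 1.5 to 3 N at the knob. It has no stay or latch.
- lid_knob (a point): Centre of the black ball knob, 30 mm across, on a 10 mm stem at the lid's front, 206 mm from the hinge line. Shut, it lies 116 mm in front of the drum's axis, 85 mm above the bench, 30 mm before the lid's rim; at 60 degrees 263 mm above the bench, 13 mm in front of the axis. It can turn between the fingers.
- lid_hinge (a point): Middle of the lid's hinge line, which runs along the unit's y, 90 mm behind the drum's axis and 85 mm above the bench; shut, it is level with the knob.
- oil_bottle: Small cream oil bottle with a red spout, 28 x 44 x 132 mm, standing behind the lever, right of the hinge; bystander. Origin: centre of its underside.
- grease_tin: Flat round tin, blue lid, 60 mm across, 24 mm high, left in front of the drum; bystander. Origin: centre of its underside.
- v_block: Dark steel V-block, 60 x 44 x 42 mm, to the right of the drum beyond the lever; bystander. Origin: centre of its underside.
- lens_jar: Small glass jar with a black screw cap, 46 mm across, 69 mm high, to the right of the drum; bystander. Origin: centre of its underside.

How it is judged:
By the outcome, as a careful person would: the job done as asked, in the order asked, and still so for the second after the job is handed in, while the arm keeps its last pose, push and grip.
It also fails if it takes over 51 s, if anything falls off the work surface, if the arm or the gripper's body presses on something with over 40 N, if the wrist force passes 120 N, or if a joint passes its speed limit or range.

## Robot

A 7-joint arm with a two-finger parallel gripper is mounted at the origin on a cart in front of the work surface, level with it; the furniture and walls round the work are solid. World frame = base frame: x ahead of the robot, y to its left, z up, the work surface at z = 0. Lengths are in mm, angles in rad, forces in N, time in s.
With the tool pointing down it reaches from about 400 to 875 mm from the base axis. Payload 4.4 kg.
Tool frame: the origin (TCP) lies midway between the tips of the shut fingers; the grasp point (between the pads) lies ctrl.grip_depth behind it (ctrl.grip_depth is the distance from the TCP to the grasp point, in mm); z points along the fingers, y is the line along which they close (so a half turn about z gives the same grasp; the last joint's range is limited). The gripper opens to 85 mm and grips with 20 to 120 N. Pads are 22 mm wide; open, the fingers measure 114 mm over their backs; the gripper's body (76 mm by 85 mm) begins 54 mm behind the grasp point. The pads swing forward as they close: fully open they stand 13 mm farther back than shut.
Start: joints at [-0.066, 0.628, 0.038, 1.517, -0.027, 0.996, -0.02], TCP at [650.014, 0.027, 231.313] pointing down, gripper open.
Joint ranges: [-3.06, 3.06], [-0.37, 2.12], [-1.25, 1.32], [0.18, 2.47], [-1.1, 4.24], [0.23, 1.98], [-2.94, 2.94]. Speed limits (rad/s): [2.57, 2.57, 3.14, 3.14, 3.14, 3.14, 3.14].

## Interface

Orientations are given as [roll, pitch, yaw] about the fixed x, y, z axes, in that order (R = Rz(yaw) Ry(pitch) Rx(roll)).
In Python, from cell import ctrl gives the robot as it stands.
- The arm moves only by the tool carry_out, never from a script. Its argument "deltas" is one flat list of numbers, 7 for each row, row after row: the turn, a rotation vector about the tool's x, y, z in degrees, then the shift along the tool's x, y, z in m, then the closure, from -1 (fully open) to 1 (shut). In form: [wx, wy, wz, dx, dy, dz, claw, wx, wy, wz, dx, dy, dz, claw, ...]. A call has 1 to 12 rows; each row shifts and turns the commanded pose from where the row before left it, along the tool's axes as they then stand; what a row does not reach is not made up. A row lasts 1/8 s, in which the tool goes at most 62.5 mm and 10.7 degrees, less where a joint would pass 70% of its speed; a pose out of reach is approached as far as the arm can. A call with a gripper value outside its range is refused whole. The fingers move at their own pace and stop on an object; the grip force is fixed at half the most. Time passes only in rows, so rows that do not move let the fingers close. It gives the time, the measured TCP pose, the force, the opening and the grip force at its end, in the units of the state.
- ctrl.read_state(): the state, without advancing time (a new reading comes with each control period).
- ctrl.get_image(name): name is "scene" or "side" or "wrist"; returns the picture (480x640x3 uint8, red, green, blue); there is no depth.
- ctrl.calibration(name): a dict with "mtx" (3x3 intrinsics, pixels), "R" (3x3) and "t" (3): a world point X has camera coordinates R X + t. Camera axes: x right, y down, z forward; pixel columns grow to the right and rows downward; lengths in mm; the calibration is good to about 2 mm. A picture is of the moment at which its call begins: read the wrist's pose just before it. calibration takes no time and is no camera call; for the wrist camera it gives the pose at the moment of the call.
- ctrl.finish_job(): hands the job in; it is judged then, once.
The state is a dict: "clock": time; "qpos": joint angles; "qd": joint speeds; "tau": joint torques, N m; "eef_pos": TCP position; "tool_rot": TCP orientation; "force": force on the tool from outside, world axes, zero at the start; "torque": the same for the moment, N m; "width": finger opening in mm; "gripper_force": force on a finger pad.
Only numpy, scipy, OpenCV 4.12 (cv2) and the standard library are available. Lean on these libraries where they do the work, as an engineer would, in place of code of your own. Each camera call takes 0.05 s, during which the arm holds its last target. There are 200 camera calls.

## Working session

There is one attempt and no reset: what is moved stays moved. The work goes in short steps, Python scripts to look and compute and a tool call to move; the robot and the scene stay as the last step left them, time stands still between calls to the robot, and variables do not carry over. Pictures are saved under pics/ and viewed, at most 10 in all, crops included, and the job is handed in when it is done.

Besides the shell and the picture viewer there is one more tool, called after "Request:" as name(argument=value, ...) on one line, values as JSON. carry_out: Moves the arm, as the interface text tells. Its arguments: {"type":"object","properties":{"deltas":{"type":"array"}},"required":["deltas"]}

```bash
mkdir -p pics
python3 - <<'E'
from cell import ctrl
import cv2, numpy as np
s=ctrl.read_state(); print({k:np.round(v,3).tolist() for k,v in s.items()}, ctrl.grip_depth)
for n in ["scene","side"]:
    im=ctrl.get_image(n); cv2.imwrite(f"pics/{n}0.png",im[:,:,::-1]); c=ctrl.calibration(n); print(n,np.round(c["mtx"],1).tolist(),np.round(c["R"],3).tolist(),np.round(c["t"],1).tolist())
E
```

```text
{'clock': 0.0, 'qpos': [-0.066, 0.629, 0.038, 1.518, -0.027, 0.996, -0.02], 'qd': [0.0, 0.001, -0.001, 0.001, 0.001, -0.0, -0.001], 'tau': [-0.001, -56.341, 1.226, -19.345, 0.011, 0.011, -0.0], 'eef_pos': [649.388, 0.022, 230.412], 'tool_rot': [-3.14, 0.0, 1.571], 'force': [-0.253, -0.044, 0.033], 'torque': [-0.031, -0.028, -0.042], 'gripper_force': 0.0, 'width': 85.57} 18.700000000000003
scene [[503.4, 0.0, 316.6], [0.0, 503.4, 235.1], [0.0, 0.0, 1.0]] [[-0.635, -0.773, -0.024], [-0.405, 0.359, -0.841], [0.658, -0.524, -0.54]] [349.1, 294.0, 506.0]
side [[436.5, 0.0, 312.5], [0.0, 436.5, 248.6], [0.0, 0.0, 1.0]] [[-0.913, -0.408, -0.006], [-0.264, 0.601, -0.755], [0.311, -0.687, -0.656]] [530.8, 218.6, 719.0]
```

View pics/scene0.png

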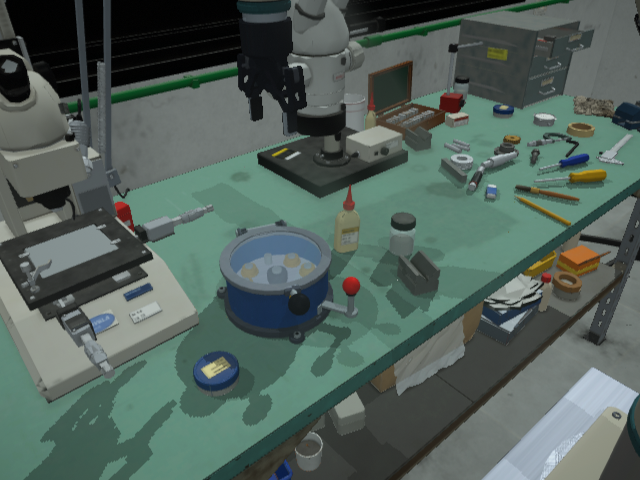

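View pics/side0.png

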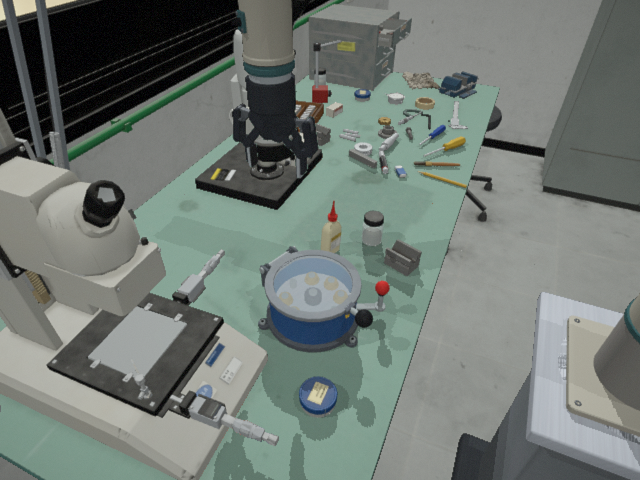

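Scene view: red ball about (351,286), black knob (298,301), bottle (346,230), jar (402,235), V-block (418,272) and tin (216,372). Side view: red ball (382,288), knob (364,318), bottle (331,238), jar (373,228), V-block (403,257) and tin (318,395). Next I triangulate.

```bash
cat > h.py <<'E'
import cv2, numpy as np
from cell import ctrl
def ray(n,p,c=None):
    c=c or ctrl.calibration(n); R,t=np.array(c["R"]),np.array(c["t"])
    d=R.T@np.linalg.solve(np.array(c["mtx"]),[p[0],p[1],1.]); return -R.T@t,d/np.linalg.norm(d)
def tri(*rs):
    A=sum(np.eye(3)-np.outer(d,d) for o,d in rs); b=sum((np.eye(3)-np.outer(d,d))@o for o,d in rs)
    X=np.linalg.solve(A,b); return X,[float(np.linalg.norm(np.cross(X-o,d))) for o,d in rs]
def plane(r,z): o,d=r; return o+d*(z-o[2])/d[2]
def blob(im,kind,near,rad=25):
    hsv=cv2.cvtColor(im,cv2.COLOR_RGB2HSV).astype(int); h,s,v=hsv[...,0],hsv[...,1],hsv[...,2]
    m={"red":((h<8)|(h>172))&(s>150)&(v>70),"black":(v<48)}[kind].astype(np.uint8)
    k=np.zeros_like(m); cv2.circle(k,near,rad,1,-1); n,l,st,c=cv2.connectedComponentsWithStats(m*k)
    i=1+np.argmax(st[1:,4]); pts=np.argwhere(l==i)[:,::-1].astype(np.float32)
    cc,r=cv2.minEnclosingCircle(pts); return np.array(cc),r,st[i,4],c[i]
E
python3 - <<'E'
from h import *
I={n:cv2.imread(f"pics/{n}0.png")[:,:,::-1].copy() for n in("scene","side")}
for nm,k,a,b in [("ball","red",(351,286),(382,288)),("knob","black",(298,301),(364,318))]:
    A=blob(I["scene"],k,a,16);B=blob(I["side"],k,b,14); print(nm,A,B)
    print(tri(ray("scene",A[0]),ray("side",B[0])))
for nm,a,b in [("bottle_tip",(349,188),(333,203)),("jarcap",(403,219),(374,217)),("tin",(216,366),(318,391)),("vblock",(418,272),(403,257)),("lidctr",(275,253),(313,285))]:
    print(nm,tri(ray("scene",a),ray("side",b)))
c=[np.array(ray(n,(300,300))[0]).round() for n in I];print(c)
E
```

```text
ball (array([350.78945923, 285.07894897]), 8.547065734863281, np.int32(227), array([350.80176211, 285.05286344])) (array([381.89654541, 287.48275757]), 6.848382472991943, np.int32(149), array([381.89932886, 287.40939597]))
(array([430.46846788,  30.84073794,  69.6206257 ]), [0.9387587669853953, 0.9387587669853089])
knob (array([298.83010864, 303.36407471]), 11.424237251281738, np.int32(379), array([298.66490765, 303.81794195])) (array([363.32540894, 318.37301636]), 8.730112075805664, np.int32(229), array([363.37554585, 318.55021834]))
(array([434.79306073, 122.93155242,  83.1696791 ]), [0.5806004898976583, 0.5806004898977025])
bottle_tip (array([ 581.70223501, -103.81350587,  124.49526586]), [1.7158815031713441, 1.715881503171254])
jarcap (array([ 509.92104676, -168.14468258,   67.28825994]), [0.9270122275776538, 0.9270122275776492])
tin (array([463.58252462, 242.66250939,  24.18227511]), [1.642601423033587, 1.6426014230334802])
vblock (array([ 425.54180902, -116.67353898,   23.24024706]), [1.010682075064809, 1.0106820750648011])
lidctr (array([538.78955452,  90.14031335,  92.87731832]), [3.319405134897826, 3.3194051348977416])
[array([  7., 429., 529.]), array([318., 580., 640.])]
```

Run:
```python
from h import *
c=ctrl.calibration("wrist"); im=ctrl.get_image("wrist"); cv2.imwrite("pics/w0.png",im[:,:,::-1])
R,t,M=map(np.array,(c["R"],c["t"],c["mtx"])); print((-R.T@t).round(),R[2].round(2))
for n,X in dict(ball=[430.5,30.8,69.6],knob=[434.8,122.9,84],lid=[543.8,83.2,90],hinge=[628.4,52.4,85]).items():
    p=M@(R@X+t); print(n,(p[:2]/p[2]).round())
for n in("scene","side"):
    c=ctrl.calibration(n);R,t,M=map(np.array,(c["R"],c["t"],c["mtx"]));im=cv2.imread(f"pics/{n}0.png")
    for q,col in((0,(0,0,255)),):
        a=np.linspace(0,2*np.pi,73); X=np.c_[543.8+86*np.cos(a),83.2+86*np.sin(a),0*a+90]; p=(X@R.T+t)@M.T; p=p[:,:2]/p[:,2:]
        cv2.polylines(im,[np.int32(p*8)],True,col,1,0,3)
    x,y=(190,190) if n=="scene" else (230,220)
    cv2.imwrite(f"pics/{n}_c.png",cv2.resize(im[y:y+160,x:x+190],None,fx=3,fy=3))
a,b=[cv2.imread(f"pics/{n}_c.png") for n in("scene","side")]
cv2.imwrite("pics/cc.png",cv2.resize(np.hstack([a,b]),(800,337)))
```

```text
[650.  65. 374.] [-0.   -0.26 -0.97]
ball [ 55. 184.]
knob [22. 56.]
lid [178. 114.]
hinge [296. 157.]
```

View pics/cc.png

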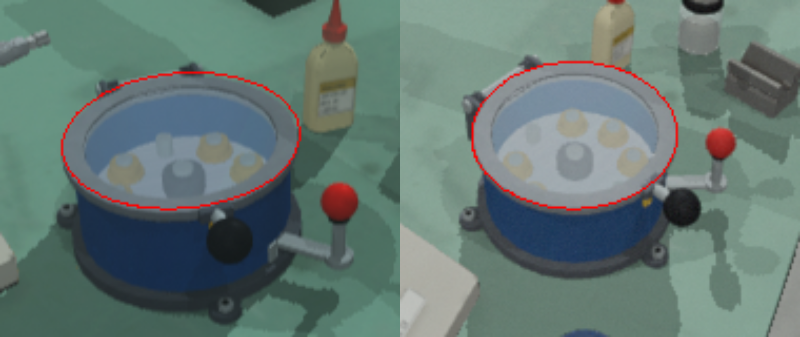

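View pics/w0.png

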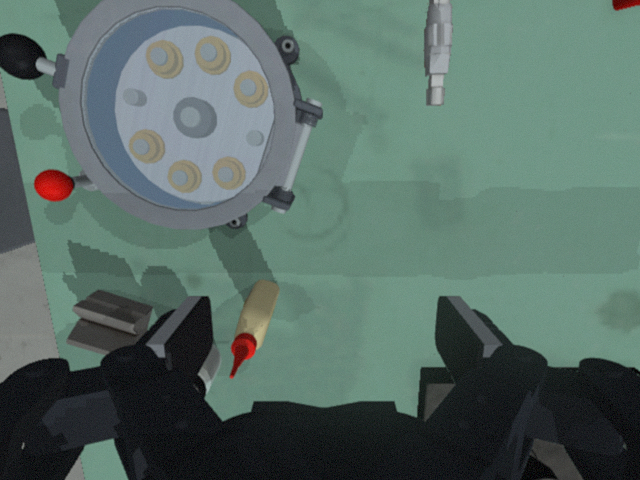

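The red circle at the assumed pose lies on the lid rim in both views. In the wrist view the ball (55,185), knob (21,57) and hinge (296,157) match their predicted pixels. The poses are therefore ball (430,31,70), knob (435,123,84), axis (544,83) and unit yaw -20°. I'll go above the approach point behind the ball.

Request:
carry_out(deltas=[0,0,0,0.0085,-0.0297,0.0125,0.75,0,0,0,0.0085,-0.0297,0.0125,0.75,0,0,0,0.0085,-0.0297,0.0125,0.75,0,0,0,0.0085,-0.0297,0.0125,0.75,0,0,0,0.0085,-0.0297,0.0125,0.75,0,0,0,0.0085,-0.0297,0.0125,0.75,0,0,0,0.0085,-0.0297,0.0125,0.75,0,0,0,0.0085,-0.0297,0.0125,0.75,0,0,-6.25,0,0,0,0.75,0,0,-6.25,0,0,0,0.75,0,0,-6.25,0,0,0,0.75,0,0,-6.25,0,0,0,0.75])

```text
clock: 1.65
eef_pos: [412.4, 68.0, 131.3]
tool_rot: [-3.142, -0.0, 2.011]
force: [0.6, -0.1, 0.0]
width: 10.7
gripper_force: 0.0
```

Request:
carry_out(deltas=[0,0,0,0,0,0.028,0.75,0,0,0,0,0,0.028,0.75,0,0,0,0,0,0.028,0.75,0,0,0,-0.008,0,0,0.75,0,0,0,-0.008,0,0,0.75,0,0,0,0,0,0,0.75])

```text
clock: 2.4
eef_pos: [418.4, 49.8, 60.0]
tool_rot: [-3.134, 0.007, 2.006]
force: [-0.7, 0.9, -0.9]
width: 10.7
gripper_force: 0.7
```

Request:
carry_out(deltas=[0,0,-5,-0.011,-0.0015,0,0.75,0,0,-5,-0.011,-0.0015,0,0.75,0,0,0,0,0,0,0.75])

```text
clock: 2.78
eef_pos: [425.6, 29.7, 60.0]
tool_rot: [-3.134, 0.005, 2.18]
force: [-0.7, 2.3, -0.4]
width: 11.0
gripper_force: 1.0
```

```bash
cat >> h.py <<'E'
C=np.array([543.8,83.2])
def lever():
    s=ctrl.read_state(); p=np.array(s["eef_pos"][:2])-C; yaw=np.degrees(s["tool_rot"][2])
    print("tool r",np.hypot(*p).round(1),"ang",np.degrees(np.arctan2(p[1],p[0])).round(2),"yaw",yaw.round(2),np.round(s["force"],1),"clock",s["clock"],"z",s["eef_pos"][2])
    for n,g in(("scene",0),("side",0)):
        pass
E
python3 - <<'E'
from h import *
lever()
for n in("scene","side"):
    im=ctrl.get_image(n); cv2.imwrite(f"pics/{n}1.png",im[:,:,::-1])
a,b=[cv2.imread(f"pics/{n}1.png")[180:360,200:450] for n in("scene","side")]
cv2.imwrite("pics/c1.png",cv2.resize(np.hstack([a,b]),(800,288)))
E
```

```text
tool r 129.7 ang -155.66 yaw 124.92 [-0.7  2.3 -0.4] clock 2.775 z 59.99405102526753
```

View pics/c1.png

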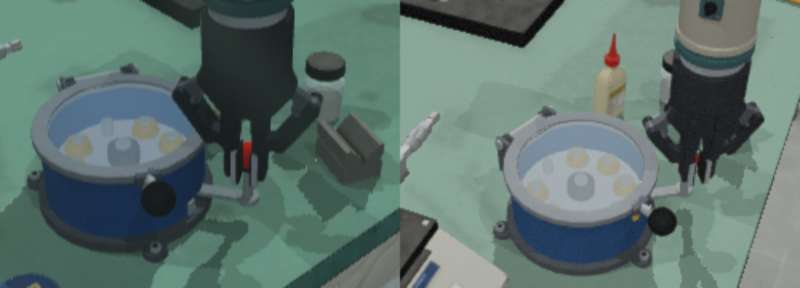

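The crop shows the ball seated in front of the finger gap and the lever beginning to move; the fingers are clear of the lid and bystanders. I continue along the arc.

Request:
carry_out(deltas=[0,0,-5,-0.011,-0.0012,0,0.75,0,0,-5,-0.011,-0.0012,0,0.75,0,0,-5,-0.011,-0.0012,0,0.75,0,0,-5,-0.011,-0.0012,0,0.75,0,0,-5,-0.011,-0.0012,0,0.75,0,0,-5,-0.011,-0.0012,0,0.75,0,0,-5,-0.011,-0.0012,0,0.75,0,0,0,0,0,0,0.75])

```text
clock: 3.88
eef_pos: [476.5, -26.0, 59.5]
tool_rot: [-3.129, -0.004, 2.79]
force: [-3.7, 0.3, 1.0]
width: 10.8
gripper_force: 1.4
```

```bash
python3 -c "
from h import *
lever()"
```

```text
tool r 128.3 ang -121.67 yaw 159.88 [-3.7  0.3  1. ] clock 3.875 z 59.49937171468041
```

Request:
carry_out(deltas=[0,0,-5,-0.011,-0.001,0,0.75,0,0,-1.5,-0.0035,-0.0005,0,0.75,0,0,0,0,0,0,0.75])

```text
clock: 4.25
eef_pos: [489.5, -32.2, 59.4]
tool_rot: [-3.129, -0.005, 2.904]
force: [-5.9, -1.7, 1.0]
width: 10.6
gripper_force: 2.3
```

Request:
carry_out(deltas=[0,0,-1,-0.003,-0.0005,0,0.75,0,0,0,0,0,0,0.75])

```text
clock: 4.5
eef_pos: [491.3, -33.1, 59.4]
tool_rot: [-3.129, -0.007, 2.921]
force: [-6.8, -0.6, 2.4]
width: 10.7
gripper_force: 3.2
```

```bash
python3 -c "
from h import *
lever()"
```

```text
tool r 127.6 ang -114.31 yaw 167.39 [-6.8 -0.6  2.4] clock 4.5 z 59.37077547187304
```

Request:
carry_out(deltas=[0,0,0,-0.003,0,0,0.75,0,0,0,0,0,0,0.75])

```text
clock: 4.75
eef_pos: [491.9, -33.4, 59.3]
tool_rot: [-3.128, -0.011, 2.922]
force: [-9.9, 0.5, 5.9]
width: 10.7
gripper_force: 5.5
```

Request:
carry_out(deltas=[0,0,0,-0.003,0,0,0.75,0,0,0,0,0,0,0.75])

```text
clock: 5.0
eef_pos: [492.4, -33.7, 59.1]
tool_rot: [-3.126, -0.015, 2.922]
force: [-16.3, 1.7, 10.3]
width: 10.7
gripper_force: 8.0
```

Run:
```python
from h import *
lever()
for n in("scene","side"):
    im=ctrl.get_image(n); cv2.imwrite(f"pics/{n}2.png",im[:,:,::-1])
a,b=[cv2.imread(f"pics/{n}2.png")[180:360,200:450] for n in("scene","side")]
cv2.imwrite("pics/c2.png",cv2.resize(np.hstack([a,b]),(800,288)))
```

```text
tool r 127.6 ang -113.73 yaw 167.44 [-16.3   1.7  10.3] clock 5.0 z 59.08113934647823
```

View pics/c2.png

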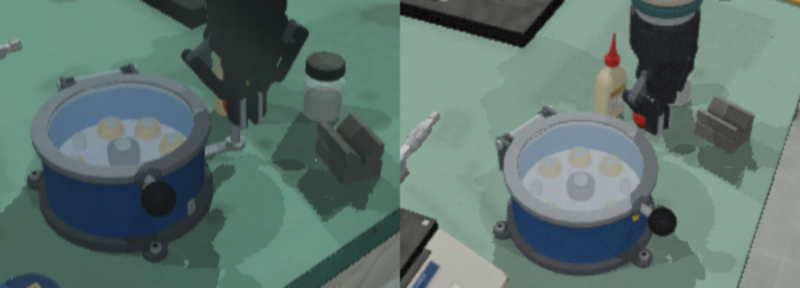

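The arm now stands still while the force climbs to 16 N, so the lever is at its stop; the crop shows the ball near the bottle side with all bystanders untouched. I now retreat along the arc so the spring returns it.

Request:
carry_out(deltas=[0,0,0,0.01,0,0,0.75,0,0,5,0.0108,0.0025,0,0.75,0,0,5,0.0108,0.0025,0,0.75,0,0,5,0.0108,0.0025,0,0.75,0,0,5,0.0108,0.0025,0,0.75,0,0,5,0.0108,0.0025,0,0.75,0,0,5,0.0108,0.0025,0,0.75,0,0,5,0.0108,0.0025,0,0.75,0,0,5,0.0108,0.0025,0,0.75,0,0,5,0.0108,0.0025,0,0.75,0,0,5,0.0108,0.0025,0,0.75,0,0,0,0.013,0,0,0.75])

```text
clock: 6.6
eef_pos: [413.8, 60.9, 59.8]
tool_rot: [-3.137, 0.007, 2.051]
force: [-0.6, 0.8, -0.5]
width: 10.9
gripper_force: 0.0
```

```bash
python3 -c "
from h import *
lever()"
```

```text
tool r 132.0 ang -170.25 yaw 117.51 [-0.6  0.8 -0.5] clock 6.6 z 59.755045138325244
```

Request:
carry_out(deltas=[0,0,0,0,0,-0.038,0.75,0,0,0,0,0,-0.037,0.75,0,0,0,0.0227,0.0236,0,-0.4,0,0,0,0.0226,0.0236,0,-0.4,0,0,-8.5,0,0,0,-0.4,0,0,-8.5,0,0,0,-0.4,0,0,-8.5,0,0,0,-0.4,0,0,-8.5,0,0,0,-0.4,0,0,-8.5,0,0,0,-0.4,0,0,0,0,0,0,-0.4])

```text
clock: 7.85
eef_pos: [433.9, 122.6, 133.8]
tool_rot: [-3.132, -0.001, 2.792]
force: [-0.3, 0.3, -0.3]
width: 60.3
gripper_force: 0.0
```

Run:
```python
from h import *
I={}
for n in("scene","side"):
    I[n]=ctrl.get_image(n); cv2.imwrite(f"pics/{n}3.png",I[n][:,:,::-1])
A=blob(I["scene"],"red",(351,286),20);B=blob(I["side"],"red",(382,288),16); print(A,B,tri(ray("scene",A[0]),ray("side",B[0])))
A=blob(I["scene"],"black",(299,303),14);B=blob(I["side"],"black",(363,318),12); print(A,B,tri(ray("scene",A[0]),ray("side",B[0])))
a,b=[cv2.imread(f"pics/{n}3.png")[180:360,200:450] for n in("scene","side")]
cv2.imwrite("pics/c3.png",cv2.resize(np.hstack([a,b]),(800,288)))
```

```text
(array([350.78945923, 285.07894897]), 8.547065734863281, np.int32(229), array([350.81222707, 285.069869  ])) (array([381.74105835, 287.60714722]), 6.780320167541504, np.int32(103), array([381.73786408, 289.19417476])) (array([430.74662867,  30.6625338 ,  69.20654973]), [0.8017048131889939, 0.8017048131890556])
(array([298.7244873 , 303.88775635]), 10.986486434936523, np.int32(375), array([298.67733333, 303.84533333])) (array([363.29998779, 318.5       ]), 8.668442726135254, np.int32(220), array([363.29545455, 318.77727273])) (array([434.80906147, 122.99065216,  82.54169848]), [0.81802380866967, 0.8180238086697645])
```

View pics/c3.png

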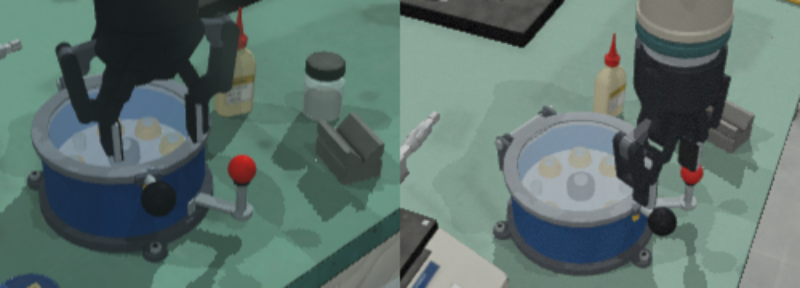

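The ball is back at rest at (431,31,69), and the peg pattern under the window has moved on one station with the lid shut. I descend on the knob and grip it.

Request:
carry_out(deltas=[0,0,0,0,0,0.023,-0.4,0,0,0,0,0,0.023,-0.4,0,0,0,0,0,0.022,-0.4,0,0,0,0,0,0,-0.4])

```text
clock: 8.45
eef_pos: [432.5, 121.4, 64.8]
tool_rot: [-3.129, -0.003, 2.792]
force: [0.2, -0.6, -0.0]
width: 59.1
gripper_force: 0.0
```

Request:
carry_out(deltas=[0,0,0,0,0,0,1,0,0,0,0,0,0,1,0,0,0,0,0,0,1,0,0,0,0,0,0,1,0,0,0,0,0,0,1])

```text
clock: 9.07
eef_pos: [434.3, 122.7, 66.1]
tool_rot: [-3.134, -0.0, 2.793]
force: [1.2, 4.9, 1.3]
width: 26.9
gripper_force: 58.9
```

Request:
carry_out(deltas=[0,0,0,-0.0008,0,-0.018,1,0,0,0,-0.0023,0,-0.0178,1,0,0,0,-0.0039,0,-0.0175,1,0,0,0,-0.0054,0,-0.0171,1,0,0,0,0,0,0,1])

```text
clock: 9.7
eef_pos: [447.6, 118.0, 136.7]
tool_rot: [-3.134, 0.002, 2.791]
force: [6.3, 2.6, -5.4]
width: 26.9
gripper_force: 59.4
```

```bash
cat >> h.py <<'E'
def lid():
    s=ctrl.read_state(); p=np.array(s["eef_pos"])+[0,0,18.7]; u=np.array([np.cos(np.radians(20)),-np.sin(np.radians(20)),0]); q=p-[*C,85]
    b=90-q@u; print("r",np.hypot(b,q[2]).round(1),"deg",np.degrees(np.arctan2(q[2],b)).round(1),"lat",(q@[-u[1],u[0],0]).round(1),np.round(s["force"],1),np.round(s["torque"],2),s["width"],s["gripper_force"],s["clock"])
E
python3 -c "
from h import *
lid()
im=ctrl.get_image('side'); cv2.imwrite('pics/s4.png',cv2.resize(im[180:360,200:450,::-1],None,fx=3,fy=3))"
```

```text
r 204.8 deg 20.1 lat -0.2 [ 6.3  2.6 -5.4] [ 0.77 -1.24 -0.04] 26.933563474550297 59.41996693611145 9.7
```

View pics/s4.png

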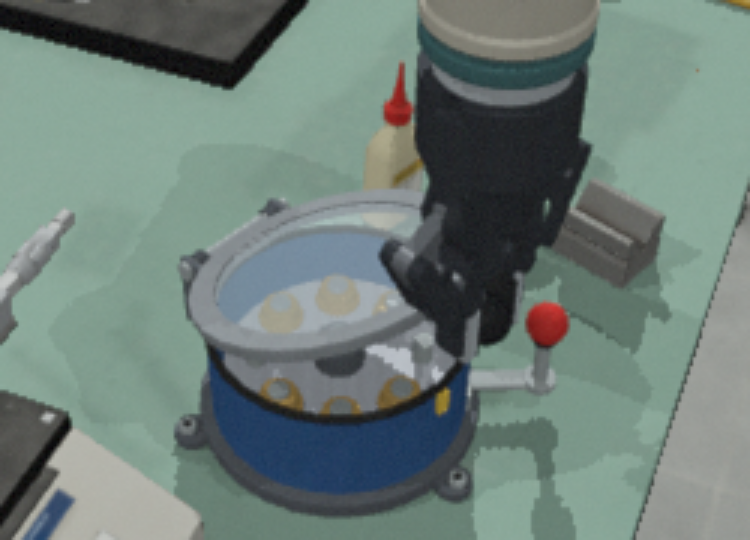

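The lid is about 20° open with the knob held between the pads. The force is small and the lever is at rest. I continue to 60°.

Request:
carry_out(deltas=[0,0,0,-0.0069,0,-0.0166,1,0,0,0,-0.0083,0,-0.0159,1,0,0,0,-0.0096,0,-0.0152,1,0,0,0,-0.011,0,-0.0143,1,0,0,0,-0.0121,0,-0.0132,1,0,0,0,-0.0132,0,-0.0121,1,0,0,0,-0.0143,0,-0.011,1,0,0,0,-0.0152,0,-0.0096,1,0,0,0,0,0,0,1,0,0,0,0,0,0,1])

```text
clock: 11.0
eef_pos: [529.4, 86.8, 242.6]
tool_rot: [-3.128, -0.005, 2.792]
force: [-0.5, 0.0, 0.5]
width: 0.0
gripper_force: 0.0
```

```bash
python3 -c "
from h import *
lid()
for n in('scene','side'): cv2.imwrite(f'pics/{n}5.png',ctrl.get_image(n)[140:360,180:450,::-1])
cv2.imwrite('pics/c5.png',cv2.resize(np.hstack([cv2.imread(f'pics/{n}5.png') for n in('scene','side')]),(800,326)))"
```

```text
r 205.1 deg 59.3 lat -1.5 [-0.5  0.   0.5] [-0.    0.   -0.01] 0.028804351051510496 0.0 11.0
```

View pics/c5.png

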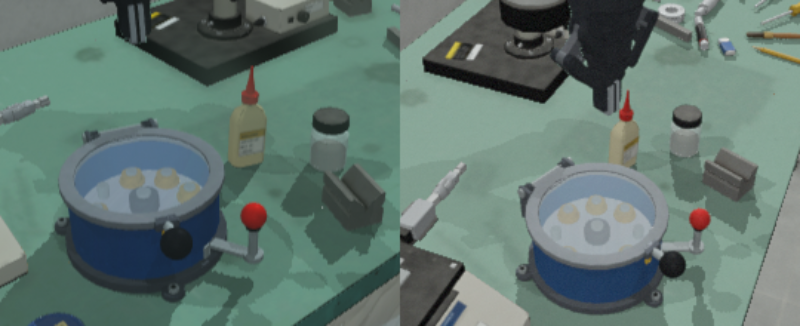

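The knob slipped out: width 0 at 60°, and the lid fell shut with everything else unmoved. I return, take the knob deeper between the pads, and lift in smaller stages while watching the force.

Request:
carry_out(deltas=[0,0,0,0.0203,0.0003,0.022,-0.4,0,0,0,0.0203,0.0003,0.022,-0.4,0,0,0,0.0203,0.0003,0.022,-0.4,0,0,0,0.0203,0.0003,0.022,-0.4,0,0,0,0.0203,0.0003,0.022,-0.4,0,0,0,0,0,0,-0.4])

```text
clock: 11.85
eef_pos: [432.9, 122.8, 133.1]
tool_rot: [-3.128, -0.005, 2.796]
force: [-0.5, 0.2, 0.3]
width: 59.9
gripper_force: 0.0
```

Run:
```python
from h import *
I={n:ctrl.get_image(n) for n in("scene","side")}
A=blob(I["scene"],"black",(299,303),14);B=blob(I["side"],"black",(363,318),12); print(A[0],B[0],tri(ray("scene",A[0]),ray("side",B[0])))
A=blob(I["scene"],"red",(351,286),20);B=blob(I["side"],"red",(382,288),16); print(A[0],B[0])
s=ctrl.read_state();print(s["eef_pos"],s["tool_rot"],s["clock"],np.round(s["qpos"],2))
c=ctrl.calibration("wrist"); im=ctrl.get_image("wrist"); cv2.imwrite("pics/w6.png",im[:,:,::-1])
for z in(83,85): 
  R,t,M=map(np.array,(c["R"],c["t"],c["mtx"])); p=M@(R@[434.8,122.9,z]+t); print((p[:2]/p[2]).round())
```

```text
[298.7244873  303.88775635] [363.33517456 318.43405151] (array([434.76703434, 122.98333823,  82.63171311]), [0.8758234200848286, 0.8758234200848757])
[350.78945923 285.07894897] [381.8644104  287.50848389]
[436.15889024 123.10713575 134.43924533] [-3.13124366e+00 -7.39283758e-04  2.79321588e+00] 11.95 [ 0.06  0.57 -0.57  2.13  0.56  0.6   0.3 ]
[324. 260.]
[324. 261.]
```

View pics/w6.png

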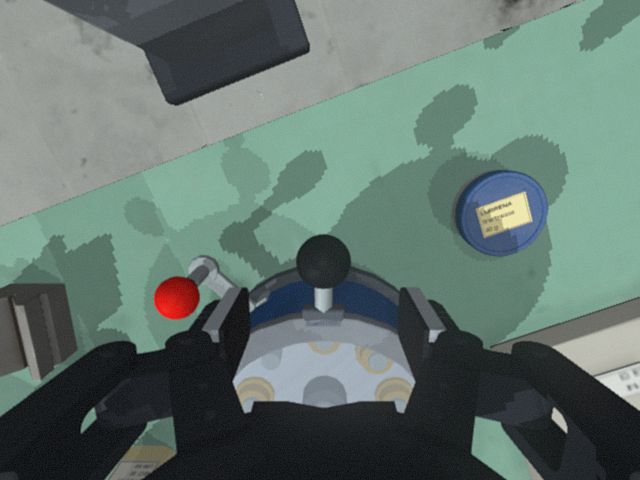

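The knob sits at (323,262) in the wrist view, centred between the fingers with its stem in line, as predicted, so the position is right. This time the tool will also tilt with the lid, so the ball turns less between the pads. I descend a bit deeper and grip.

Request:
carry_out(deltas=[0,0,0,0.001,0,0.024,-0.4,0,0,0,0,0,0.024,-0.4,0,0,0,0,0,0.0235,-0.4,0,0,0,0,0,0,-0.4,0,0,0,0,0,0,-0.4,0,0,0,0,0,0,1,0,0,0,0,0,0,1,0,0,0,0,0,0,1,0,0,0,0,0,0,1,0,0,0,0,0,0,1,0,0,0,0,0,0,1])

```text
clock: 13.38
eef_pos: [434.8, 122.5, 62.6]
tool_rot: [-3.131, -0.001, 2.792]
force: [2.6, -3.1, 2.1]
width: 27.0
gripper_force: 58.9
```

Run:
```python
from h import *
lid()
d=19
def P(th,a): th,a=np.radians([th,a]); return np.array([-206*np.cos(th)-d*np.sin(a),206*np.sin(th)-d*np.cos(a)])
for i in range(15):
    th,a=4*i,3*i; D=P(th+4,a+3)-P(th,a); A=np.radians(a)
    x=np.array([-np.cos(A),np.sin(A)]); z=np.array([-np.sin(A),-np.cos(A)])
    print(th+4,a+3,(np.array([D@x,D@z])/1000).round(4))
```

```text
r 205.9 deg -1.0 lat -0.3 [ 2.6 -3.1  2.1] [-0.37 -0.51  0.  ] 26.999040266663517 58.88071060180664 13.375
4 3 [ 0.0005 -0.0144]
8 6 [ 0.0002 -0.0144]
12 9 [-0.     -0.0144]
16 12 [-0.0003 -0.0143]
20 15 [-0.0005 -0.0143]
24 18 [-0.0008 -0.0143]
28 21 [-0.001  -0.0143]
32 24 [-0.0013 -0.0142]
36 27 [-0.0015 -0.0142]
40 30 [-0.0017 -0.0141]
44 33 [-0.002  -0.0141]
48 36 [-0.0022 -0.014 ]
52 39 [-0.0025 -0.014 ]
56 42 [-0.0027 -0.0139]
60 45 [-0.003  -0.0138]
```

Request:
carry_out(deltas=[0,3,0,0.0005,0,-0.0144,1,0,3,0,0.0002,0,-0.0144,1,0,3,0,0,0,-0.0144,1,0,3,0,-0.0003,0,-0.0143,1,0,3,0,-0.0005,0,-0.0143,1,0,0,0,0,0,0,1])

```text
clock: 14.12
eef_pos: [440.5, 120.5, 132.9]
tool_rot: [-3.13, -0.266, 2.789]
force: [-1.7, -0.9, -3.3]
width: 27.6
gripper_force: 59.7
```

```bash
cat >> h.py <<'E'
from scipy.spatial.transform import Rotation
def lid2():
    s=ctrl.read_state(); R=Rotation.from_euler("xyz",s["tool_rot"]).as_matrix(); p=np.array(s["eef_pos"])-19*R[:,2]; u=np.array([np.cos(np.radians(20)),-np.sin(np.radians(20)),0]); q=p-[*C,85]
    b=90-q@u; print("r",np.hypot(b,q[2]).round(1),"deg",np.degrees(np.arctan2(q[2],b)).round(1),"lat",(q@[-u[1],u[0],0]).round(1),"F tool",np.round(R.T@s["force"],1),"z",R[:,2].round(2),s["width"].__round__(1),round(s["gripper_force"],1),s["clock"],np.round(s["qpos"],2),"speed",np.abs(s["qd"]).max().round(3))
E
python3 -c "
from h import *
lid2()"
```

```text
r 205.7 deg 18.8 lat -0.1 F tool [ 0.4 -1.4  3.5] z [-0.25  0.08 -0.96] 27.6 59.7 14.125 [ 0.25  0.73 -0.74  1.92  0.38  0.89  0.54] speed 0.052
```

Request:
carry_out(deltas=[0,3,0,-0.0008,0,-0.0143,1,0,3,0,-0.001,0,-0.0143,1,0,3,0,-0.0013,0,-0.0142,1,0,0,0,0,0,0,1])

```text
clock: 14.62
eef_pos: [454.9, 115.3, 172.3]
tool_rot: [-3.127, -0.424, 2.788]
force: [-4.3, -1.0, -3.2]
width: 27.4
gripper_force: 59.9
```

```bash
python3 -c "
from h import *
lid2()"
```

```text
r 205.3 deg 30.6 lat -0.0 F tool [ 2.1 -2.4  4.5] z [-0.39  0.13 -0.91] 27.4 59.9 14.625 [ 0.31  0.78 -0.79  1.75  0.27  1.15  0.65] speed 0.042
```

Request:
carry_out(deltas=[0,3,0,-0.0015,0,-0.0142,1,0,3,0,-0.0017,0,-0.0141,1,0,3,0,-0.002,0,-0.0141,1,0,0,0,0,0,0,1])

```text
clock: 15.12
eef_pos: [478.2, 106.9, 207.2]
tool_rot: [-3.125, -0.579, 2.787]
force: [-3.2, -3.0, -2.9]
width: 27.0
gripper_force: 60.1
```

```bash
python3 -c "
from h import *
lid2()"
```

```text
r 203.4 deg 42.7 lat 0.1 F tool [ 0.  -3.9  3.6] z [-0.52  0.17 -0.84] 27.0 60.1 15.125 [ 0.32  0.86 -0.8   1.54  0.2   1.4   0.73] speed 0.04
```

Request:
carry_out(deltas=[0,3,0,-0.0017,0,-0.014,1,0,3,0,-0.002,0,-0.014,1,0,0,0,0,0,0,1])

```text
clock: 15.5
eef_pos: [495.9, 100.6, 228.1]
tool_rot: [-3.123, -0.684, 2.785]
force: [-5.1, -4.5, -1.0]
width: 27.1
gripper_force: 60.1
```

```bash
python3 -c "
from h import *
lid2()"
```

```text
r 203.8 deg 50.8 lat 0.2 F tool [ 1.8 -6.   2.9] z [-0.6   0.2  -0.77] 27.1 60.1 15.5 [ 0.32  0.92 -0.8   1.4   0.16  1.57  0.75] speed 0.036
```

Request:
carry_out(deltas=[0,3,0,-0.0023,-0.0007,-0.0139,1,0,3,0,-0.0026,-0.0007,-0.0138,1,0,0,0,-0.0003,0,-0.002,1,0,0,0,0,0,0,1,0,0,0,0,0,0,1,0,0,0,0,0,0,1])

```text
clock: 16.25
eef_pos: [518.8, 92.4, 247.9]
tool_rot: [-3.126, -0.786, 2.783]
force: [-2.8, -1.6, -2.5]
width: 26.7
gripper_force: 59.9
```

Run:
```python
from h import *
lid2()
ims=[ctrl.get_image(n)[140:360,180:450,::-1] for n in('scene','side')]; lid2()
cv2.imwrite('pics/c7.png',cv2.resize(np.hstack(ims),(800,326)))
```

```text
r 204.3 deg 59.6 lat 0.3 F tool [-0.3 -2.4  3.3] z [-0.67  0.23 -0.71] 26.7 59.9 16.25 [ 0.3   0.98 -0.79  1.24  0.12  1.74  0.77] speed 0.009
r 204.3 deg 59.7 lat 0.3 F tool [-1.1 -3.3  4. ] z [-0.67  0.23 -0.71] 27.1 59.9 16.35 [ 0.3   0.98 -0.79  1.24  0.12  1.74  0.77] speed 0.007
```

View pics/c7.png

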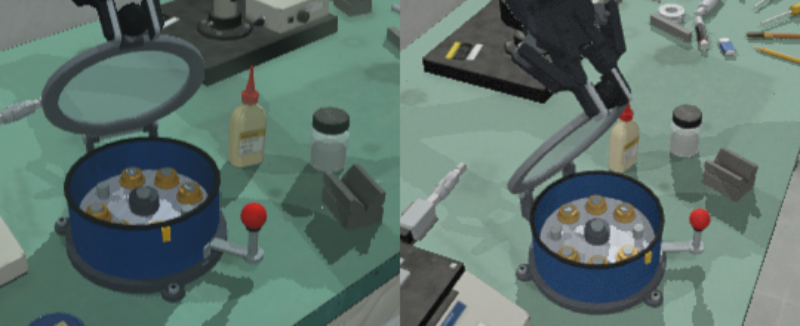

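The lid is open at about 60° with the knob in the pads, the lever is at rest and the bystanders are in place. I hold for a second to confirm it is steady.

Request:
carry_out(deltas=[0,0,0,0,0,0,1,0,0,0,0,0,0,1,0,0,0,0,0,0,1,0,0,0,0,0,0,1,0,0,0,0,0,0,1,0,0,0,0,0,0,1,0,0,0,0,0,0,1,0,0,0,0,0,0,1])

```text
clock: 17.35
eef_pos: [519.2, 92.3, 248.2]
tool_rot: [-3.126, -0.786, 2.782]
force: [-1.3, -3.3, -6.0]
width: 27.1
gripper_force: 59.9
```

```bash
python3 -c "
from h import *
lid2(); s=ctrl.read_state()
if s['width']>25 and s['gripper_force']>40: print(ctrl.finish_job())"
```

```text
r 204.3 deg 59.8 lat 0.3 F tool [-4.2 -3.5  4.3] z [-0.67  0.23 -0.71] 27.1 59.9 17.35 [ 0.3   0.98 -0.79  1.24  0.12  1.74  0.77] speed 0.002
the job is handed in; nothing more can be done
None
```

The job is handed in at 17.4 s: the lever was swung once to its stop and sprang back, the bushing pattern moved on (judged by eye as one station), and the robot is holding the lid at about 60° by its knob with the bystanders where they stood; the first lift slipped and the lid fell shut before a second grip held, and I viewed 11 pictures against the limit of 10.

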